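# Seat a survey battery pack in its tilted charging dock and lock it

## Robot

A 6-joint arm with a two-finger parallel gripper is mounted at the origin on the work surface. World frame = base frame: x ahead of the robot, y to its left, z up, the work surface at z = 0. Lengths are in m, angles in rad, forces in N, time in s.
With the tool pointing down it reaches from about 0.325 to 0.775 m from the base axis. Payload 5.5 kg.
Tool frame: the origin (TCP) lies between the finger pads; the fingertips stand 8 mm ahead of it and the grasp point (between the pads) lies 11 mm behind it (tcp_to_tips is the distance from the TCP to the fingertips, in m); z points along the fingers, y is the line along which they close (so a half turn about z gives the same grasp; the last joint's range is limited). The gripper opens to 88 mm and grips with 3 to 60 N. Pads are 20 mm wide; open, the fingers measure 115 mm over their backs; the gripper's body (75 mm by 178 mm) begins 61 mm behind the grasp point.
Start: joints at [-1.35, 0.091, 1.231, -0, 1.82, -0.057], TCP at [0.165, -0.577, 0.199] pointing down, gripper open.
Joint ranges: [-2.87, 2.87], [-0.86, 2.18], [0.17, 2.46], [-1.51, 4.65], [0.06, 2.69], [-2.65, 2.65]. Speed limits (rad/s): [2.57, 2.57, 3.01, 3.14, 3.14, 3.14].

## Interface

Orientations are given as a unit quaternion [w, x, y, z].
In Python, from bench import * gives the robot as it stands. Calls block until the motion is done:
- move_to(position, orientation): joint-space move of the TCP to a pose.
- move_l(position, speed=0.15, orientation=None): straight line of the TCP; orientation=None keeps the orientation; speed is the mean speed in m/s.
- movej(angles): joint-space move.
- gripper_open() and close(): open the fingers fully, or close them until they stop; the grip force is fixed at half the most.
- hold(seconds).
- inverse_kinematics(position, orientation): joint angles nearest the present ones, or None.
- state(): the state.
- get_image(name): name is "scene" or "top"; returns a dict with "frame" (480x640x3 uint8, blue, green, red), "depth" (480x640 float32, m along the optical axis (not along the pixel's ray), 0 where there is no reading), "camera_matrix" (3x3 intrinsics, pixels), "k1" (the pictures are not rectified: a ray, as slopes to the right and down, at radius r is drawn at 1 + k1 r^2 times it, then the intrinsics apply), "view" (4x4, takes a point from world to camera coordinates). Camera axes: x right, y up, looking along -z (the intrinsics and any distortion apply to the point x, -y, -z); pixel columns grow to the right and rows downward; lengths in m; the calibration is good to about 2 mm. A picture is of the moment at which its call begins.
A pose or a line that the arm cannot do raises IKError and nothing moves.
- job_done(): hands the job in; it is judged then, once.
The state is a dict: "time": time; "joint_pos": joint angles; "dq": joint speeds; "joint_torque": joint torques, N m; "ee_pos": TCP position; "ee_rot": TCP orientation; "ft_force": force on the tool from outside, world axes, zero at the start; "moment": the same for the moment, N m; "finger_gap": finger opening in m; "finger_force": force on a finger pad.
Only numpy, scipy, OpenCV 4.12 (cv2) and the standard library are available. Lean on these libraries where they do the work, as an engineer would, in place of code of your own. Each camera call takes 0.05 s, during which the arm holds its last target. There are 200 camera calls.

## Task

Put the yellow battery pack, contact end first, into the pocket of the charging dock, lowering it gently all the way home instead of dropping it in. Then swing the red-tipped locking lever fully shut over the pack so that it lies across its top. Leave the flask, the cup and the phone where they are.

Things in the scene. Friction and masses are not known exactly. Their poses are not given: they have to be found in the camera images.
- pack: Loose battery pack, a yellow block with a black band, about 0.3 to 0.5 kg, 70 x 44 x 90 mm (own x, y, z), standing upright on the table on its contact end. Origin: centre of its underside (contact end); z up towards its plain top end. Grip it across its 44 mm sides (own y) near the top. It fits the pocket either way round (half turn about z).
- dock: Charging dock, fixed to the table; black base 190 x 130 x 14 mm, base centre 10 mm towards own +x from the origin. Origin: on the table; z up. Own -x is its front, the side to which the pocket leans (roughly towards the robot).
- pocket: Grey socket block of the dock, leaning 25 deg from vertical to the dock's front. Origin: centre of the pocket floor, 45 mm above the table, 20 mm from the dock's origin along its +x. z: out of the pocket along the insertion axis; y level across the dock; x up the slope, away from the front. A seated pack has its origin here, z along this z, its 70 mm width along x, and stands 40 mm out.
- pocket_mouth (a point): Centre of the pocket mouth, 50 mm out from the pocket floor along the pocket's z. The pocket is 75 x 49 mm (pocket x, y), 50 mm deep, lined with slippery plastic, its mouth flared all round over the top 10 mm (to 87 x 61 at the mouth); the block around it is 96 x 70 mm.
- lever_hinge (a point): Point on the lever's hinge axis, fixed on the dock at x 60, y 0, z 98 mm in the pocket's frame; axis parallel to the pocket's y. It sits on a post behind the pocket (pocket frame x 48 to 72, y -20 to 20, top at z 108 mm).
- lever (a joint): Locking lever angle, rad. 0: shut, lying along the pocket's -x, 3 mm above a seated pack (it cannot shut on a pack not home). Grows as it swings up and back: 1.57 along the pocket's z, 2.01 straight up, stop 2.4; starts at 1.95 to 2.3. Stiff, stays where left; about 1 N at the end moves it. Steel bar 24 mm wide, 10 thick, 125 long from the hinge; its outer 30 mm is a red end 34 wide, 16 thick.
- lever_grip (a point): Middle of the back (upper, when shut) face of the lever's red end, 110 mm from the hinge along the lever and 10 mm above the lever's midline: the place to push it shut from behind, forwards and down.
- flask: Bystander: orange drinking flask with white cap, 80 mm diameter, 200 mm high, standing; origin at the centre of its underside.
- cup: Bystander: teal cup, 72 mm across, 100 mm high; origin at the centre of its underside.
- phone: Bystander: phone in a yellow case lying flat, 75 x 150 x 10 mm; origin at the centre of its underside.
Things that resemble listed ones, but are neither listed nor needed, are in the scene too. Of the things like the pack, leave any that is blue or purple; of the rest the larger one is meant.

How it is judged:
By the outcome, as a careful person would: the job done as asked, in the order asked, and still so for the second after the job is handed in, with the robot touching nothing.
It also fails if it takes over 72 s, if anything falls off the work surface, if the arm or the gripper's body presses on something with over 40 N, if the wrist force passes 120 N, or if a joint passes its speed limit or range.

## Working session

There is one attempt and no reset: what is moved stays moved. The work goes in short steps, each a Python script; the robot and the scene stay as the last script left them, time stands still between calls to the robot, and variables do not carry over. Pictures are saved under pics/ and viewed, at most 10 in all, crops included, and the job is handed in when it is done.

```bash
ls; mkdir -p pics
cat > h.py <<'E'
import numpy as np, cv2
from bench import *
from scipy.spatial.transform import Rotation as R
def cloud(im):
    d=im["depth"]; K=im["camera_matrix"]; k=im["k1"]
    v,u=np.mgrid[0:480,0:640]
    uv=np.stack([u,v],-1).reshape(-1,1,2).astype(float)
    n=cv2.undistortPoints(uv,np.array(K,float),np.array([k,0,0,0],float)).reshape(480,640,2)
    P=np.stack([n[...,0]*d,-n[...,1]*d,-d,np.ones_like(d)],-1)
    W=P@np.linalg.inv(im["view"]).T
    W=W[...,:3]; W[d==0]=np.nan
    return W
def q(M): return R.from_matrix(M).as_quat(scalar_first=True)
E
python3 - <<'E'
from h import *
for n in("scene","top"):
    im=get_image(n); cv2.imwrite(f"pics/{n}0.png",im["frame"]); np.savez(f"{n}0.npz",**im)
    print(n,im["camera_matrix"],im["k1"],np.linalg.inv(im["view"]).round(3),(im["depth"]>0).mean())
print(state())
E
```

```text
pics
scene [[572.5119233    0.         319.72426985]
 [  0.         572.5119233  243.2265003 ]
 [  0.           0.           1.        ]] -0.09167687894311748 [[ 0.347 -0.813  0.468  1.053]
 [ 0.938  0.304 -0.166 -0.252]
 [-0.007  0.497  0.868  1.111]
 [ 0.     0.     0.     1.   ]] 0.9959700520833333
top [[454.06274467   0.         325.58396753]
 [  0.         454.06274467 233.99196737]
 [  0.           0.           1.        ]] -0.05423416477164577 [[ 0.018  0.985 -0.173  0.354]
 [-1.     0.018 -0.006 -0.07 ]
 [-0.003  0.173  0.985  1.192]
 [ 0.     0.     0.     1.   ]] 0.9961295572916666
{'time': 0.1, 'joint_pos': array([-1.34969639e+00,  9.17666673e-02,  1.23172965e+00,  5.49722546e-06,
        1.81980245e+00, -5.67139368e-02]), 'dq': array([-3.92691148e-04, -1.90415017e-03, -3.29276360e-03, -3.07542579e-04,
        3.57619662e-05,  7.41850902e-04]), 'joint_torque': array([ 3.46739864e-03, -4.47858417e+01, -4.07568526e+01,  7.02319876e-02,
        2.84557126e-02, -1.08926904e-04]), 'ee_pos': array([ 0.16447891, -0.5767045 ,  0.19795033]), 'ee_rot': array([-8.50395609e-04,  9.90367480e-01,  1.38461283e-01, -6.73809526e-05]), 'ft_force': array([-0.42070869, -0.14930525,  0.01746781]), 'moment': array([-0.02273041,  0.03855515,  0.01385506]), 'finger_force': 0.0, 'finger_gap': 0.08775743052678249}
```

View pics/scene0.png

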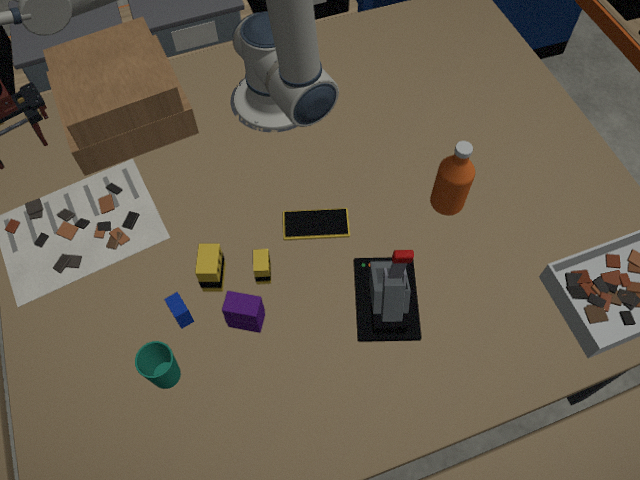

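View pics/top0.png

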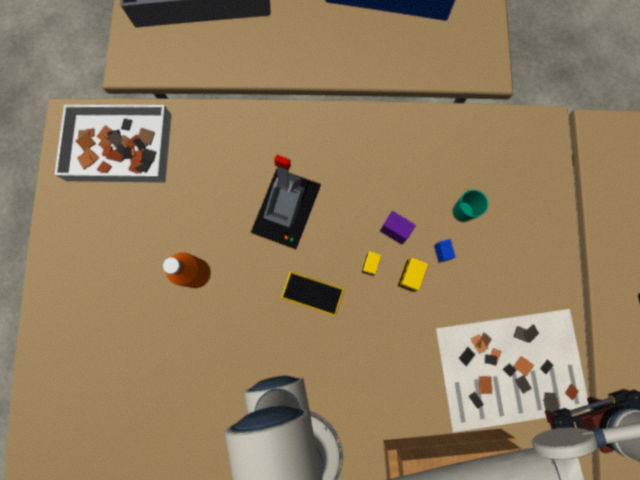

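The scene view shows the large yellow pack at about (210,265), with a smaller yellow decoy at (261,264). The dock is at (388,298) with its red lever tip at (403,256). In the top view the pack is at (414,274), the dock at (286,207) and the red tip at (283,161).

Run:
```python
from h import *
roi={"scene":dict(pack=(190,235,235,300),dock=(345,240,430,350),red=(385,245,420,268)),
     "top":dict(pack=(395,250,435,298),dock=(245,160,328,255),red=(270,150,296,172))}
for n in("scene","top"):
    im=dict(np.load(f"{n}0.npz")); W=cloud(im); hsv=cv2.cvtColor(im["frame"],cv2.COLOR_BGR2HSV); H,S,V=[hsv[...,i].astype(int) for i in range(3)]
    def sel(k,m):
        x0,y0,x1,y1=roi[n][k]; z=np.zeros((480,640),bool); z[y0:y1,x0:x1]=1
        z&=m&np.isfinite(W[...,2]); return W[z]
    T=W[np.isfinite(W[...,2])]; T=T[(abs(T[:,2])<.02)&(T[:,0]>.2)&(T[:,0]<.7)&(abs(T[:,1])<.4)]
    print(n,"table z",np.median(T[:,2]),T[:,2].std())
    p=sel("pack",(W[...,2]>.06)); top=np.percentile(p[:,2],80)
    t=p[abs(p[:,2]-np.median(p[p[:,2]>top-.01][:,2]))<.006]
    print(" pack top z",np.median(t[:,2]),t[:,2].std(),len(t),cv2.minAreaRect(t[:,:2].astype(np.float32)*1000), t.mean(0))
    b=sel("dock",(V<60)&(abs(W[...,2]-.014)<.010))
    r=cv2.minAreaRect(b[:,:2].astype(np.float32)*1000); print(" base",r,cv2.boxPoints(r).round(),np.median(b[:,2]))
    r=sel("red",(S>150)&((H<8)|(H>172))); print(" red",len(r),r.mean(0),r.min(0),r.max(0))
    g=sel("dock",(W[...,2]>.06)); 
    # pocket block rim plane candidates
    print(" block z hist",np.histogram(g[:,2],bins=np.arange(.06,.29,.01)))
```

```text
scene table z 0.00039151124011482796 0.003775023606414604
 pack top z 0.08976176309727824 0.0019979308095274357 750 ((487.8759460449219, -283.5741271972656), (62.823402404785156, 146.4029083251953), 89.47920989990234) [ 0.46581605 -0.28107851  0.08974213]
 base ((631.40625, 43.520118713378906), (130.12103271484375, 189.3084716796875), 70.29515075683594) [[520.  14.]
 [699. -50.]
 [742.  73.]
 [564. 137.]] 0.013838391251865922
 red 263 [0.67327462 0.02876647 0.27489074] [ 0.54453145  0.01204802 -0.00089364] [0.68389014 0.14833705 0.28730734]
 block z hist (array([192, 228, 200, 206, 207, 120,  97, 100, 201,  70,  91,  50,  21,
        32,  27,  22,  33,  24,   3,  23,  43,  75]), array([0.06, 0.07, 0.08, 0.09, 0.1 , 0.11, 0.12, 0.13, 0.14, 0.15, 0.16,
       0.17, 0.18, 0.19, 0.2 , 0.21, 0.22, 0.23, 0.24, 0.25, 0.26, 0.27,
       0.28]))
top table z -0.0006858458310212701 0.0038223890485471683
 pack top z 0.08900382313672739 0.0019952806081275855 521 ((455.4498596191406, -282.8575439453125), (44.51419448852539, 70.46244049072266), 69.5475845336914) [ 0.4551813  -0.28252641  0.08904707]
 base ((630.3553466796875, 44.85748291015625), (127.28447723388672, 186.23980712890625), 70.69609832763672) [[521.  16.]
 [697. -46.]
 [739.  74.]
 [564. 136.]] 0.01304671093693921
 red 164 [0.67073172 0.03151034 0.27043528] [ 0.65757632  0.01527983 -0.00474607] [0.78407688 0.07025289 0.28512464]
 block z hist (array([147, 167, 124, 105,  73,  23,  14,  17,  29,  20,  67,  27,  22,
        20,  23,  20,  25,  26,  19,  20,  35,  44]), array([0.06, 0.07, 0.08, 0.09, 0.1 , 0.11, 0.12, 0.13, 0.14, 0.15, 0.16,
       0.17, 0.18, 0.19, 0.2 , 0.21, 0.22, 0.23, 0.24, 0.25, 0.26, 0.27,
       0.28]))
```

```bash
cat >> h.py <<'E'
def dockframe(c=(.6309,.0442),yaw=np.radians(-19.5)):
    xd=np.array([np.cos(yaw),np.sin(yaw),0]); yd=np.array([-np.sin(yaw),np.cos(yaw),0]); zd=np.array([0,0,1.])
    s,co=np.sin(np.radians(25)),np.cos(np.radians(25))
    xp=co*xd+s*zd; zp=-s*xd+co*zd
    o=np.array([*c,0])+.010*xd+[0,0,.045]
    return o,np.column_stack([xp,yd,zp])
E
python3 - <<'E'
from h import *
o,P=dockframe()
for n,pr in(("scene",(190,235,235,300)),("top",(395,250,435,298))):
    im=dict(np.load(f"{n}0.npz")); W=cloud(im); hsv=cv2.cvtColor(im["frame"],cv2.COLOR_BGR2HSV); H,S,V=[hsv[...,i].astype(int) for i in range(3)]
    z=np.zeros((480,640),bool); z[pr[1]:pr[3],pr[0]:pr[2]]=1
    t=W[z&(abs(H-26)<8)&(S>120)&(abs(W[...,2]-.09)<.006)]
    print(n,"pack",len(t),cv2.minAreaRect(t[:,:2].astype(np.float32)*1000),np.median(t[:,2]))
    L=(W-o)@P
    m=(abs(L[...,2]-.05)<.005)&(abs(L[...,0])<.07)&(abs(L[...,1])<.06)
    l=L[m]*1000; print(" rim n",len(l),"zmed",np.median(l[:,2]),"x",np.percentile(l[:,0],[0,2,98,100]).round(1),"y",np.percentile(l[:,1],[0,2,98,100]).round(1))
    # rim plane tilt
    A=np.c_[l[:,:2],np.ones(len(l))]; print(" plane",np.linalg.lstsq(A,l[:,2],rcond=None)[0].round(3))
    r=cv2.minAreaRect(l[:,:2].astype(np.float32)); print(" rect",r)
    red=(S>150)&((H<8)|(H>172))&(np.linalg.norm(W-[.67,.03,.27],axis=-1)<.04)
    l=L[red]*1000; print(" red",len(l),l.mean(0).round(1),np.percentile(l,[2,98],axis=0).round(1))
    mn=l.mean(0)-[60,0,98]; print(" angle~",np.arctan2(mn[2],-mn[0]),np.hypot(mn[0],mn[2]))
E
```

```text
scene pack 678 ((455.14862060546875, -283.0418701171875), (45.06047821044922, 71.18380737304688), 68.91357421875) 0.08979841100716657
 rim n 294 zmed 48.964078452961985 x [-51.  -47.5  69.4  69.9] y [-36.  -35.5  34.7  35.2]
 plane [ 3.0000e-03 -3.0000e-03  4.8819e+01]
 rect ((9.460884094238281, -0.6055793762207031), (121.0582046508789, 70.83721160888672), 0.97447270154953)
 red 261 [130.9  -0.7 194.9] [[122.6 -16.9 178.2]
 [136.5  15.7 204.1]]
 angle~ 2.2021675588336995 120.0467252569749
top pack 518 ((455.4498596191406, -282.8575439453125), (44.51419448852539, 70.46244049072266), 69.5475845336914) 0.08904142738776166
 rim n 295 zmed 48.494109811876655 x [-48.6 -48.1  55.   69.9] y [-34.4 -33.8  35.8  36.4]
 plane [4.0000e-03 1.0000e-03 4.8647e+01]
 rect ((10.624946594238281, 1.0052680969238281), (118.44646453857422, 70.8472671508789), 0.029532603919506073)
 red 160 [124.8  -0.2 198. ] [[112.5 -15.6 187.1]
 [135.1  16.3 204.9]]
 angle~ 2.1460503626576273 119.19569528054829
```

```bash
cat >> h.py <<'E'
SG=1
PK=np.array([.4553,-.2829,0]); PY=np.radians(69.2); GZ=.066
def down(sg):
    y=sg*np.array([np.cos(PY),np.sin(PY),0]); z=np.array([0,0,-1.]); return np.column_stack([np.cross(y,z),y,z])
O,P=dockframe()
def ins(sg,zz,x=0,y=0):  # tcp pose with pack origin at pocket (x,y,zz)
    Y=sg*P[:,1]; Z=-P[:,2]; return O+P@[x,y,zz+GZ], np.column_stack([np.cross(Y,Z),Y,Z])
def lev(sg,a,gap=0.,s=.107,h=.010):
    """tcp pose with fingertip front corner on lever back face at angle a; gap off the face"""
    d=np.array([-np.cos(a),0,np.sin(a)]); n=np.array([np.sin(a),0,np.cos(a)])
    tau=np.interp(a,[0,.6,2.0,2.4],[0,.0,.55,.70])  # tool axis tilt from -z_p towards -x
    t=np.array([-np.sin(tau),0,-np.cos(tau)]); f=np.array([-np.cos(tau),0,np.sin(tau)]) # f: front side dir
    c=np.array([.060,0,.098])+s*d+(h+gap)*n
    w=np.interp(a,[0,.5],[0,.010])
    tcp=c-w*f-.008*t
    Z=P@t; Y=sg*P[:,1]
    return O+P@tcp, np.column_stack([np.cross(Y,Z),Y,Z])
E
python3 - <<'E'
from h import *
for sg in(1,-1):
    for nm,(p,M) in dict(pre=(PK+[0,0,.16],down(sg)),g=(PK+[0,0,GZ],down(sg)),lift=(PK+[0,0,.30],down(sg)),i=ins(sg,.12),seat=ins(sg,0),
        l24=lev(sg,2.4,.03),l22=lev(sg,2.2),l15=lev(sg,1.5),l1=lev(sg,1.),l5=lev(sg,.5),l0=lev(sg,0)).items():
        j=inverse_kinematics(p,q(M)); print(sg,nm,p.round(3),None if j is None else np.round(j,2))
E
```

```text
1 pre [ 0.455 -0.283  0.16 ] [-0.62 -0.09  1.48 -0.    1.75 -1.83]
1 g [ 0.455 -0.283  0.066] [-0.62 -0.07  1.62 -0.    1.58 -1.83]
1 lift [ 0.455 -0.283  0.3  ] [-0.62 -0.04  1.18 -0.    2.   -1.83]
1 i [0.566 0.067 0.214] [ 0.2  -0.36  1.68 -0.22  1.45 -1.04]
1 seat [0.614 0.05  0.105] [ 0.15 -0.23  1.77 -0.21  1.22 -1.05]
1 l24 [0.737 0.007 0.248] None
1 l22 [0.692 0.023 0.268] [-0.05  0.62  0.46  0.07  2.24 -1.24]
1 l15 [0.621 0.048 0.266] [ 0.04  0.1   1.1  -0.03  1.86 -1.2 ]
1 l1 [0.579 0.062 0.235] [ 0.13 -0.19  1.47 -0.13  1.62 -1.12]
1 l5 [0.558 0.07  0.187] [ 0.21 -0.39  1.74 -0.23  1.41 -1.02]
1 l0 [0.554 0.071 0.13 ] [ 0.22 -0.39  1.85 -0.23  1.31 -1.  ]
-1 pre [ 0.455 -0.283  0.16 ] [-0.62 -0.09  1.48 -0.    1.75  1.31]
-1 g [ 0.455 -0.283  0.066] [-0.62 -0.07  1.62 -0.    1.58  1.31]
-1 lift [ 0.455 -0.283  0.3  ] [-0.62 -0.04  1.18 -0.    2.    1.31]
-1 i [0.566 0.067 0.214] [ 0.2  -0.36  1.68 -0.22  1.45  2.1 ]
-1 seat [0.614 0.05  0.105] [ 0.15 -0.23  1.77 -0.21  1.22  2.09]
-1 l24 [0.737 0.007 0.248] None
-1 l22 [0.692 0.023 0.268] [-0.05  0.62  0.46  0.07  2.24  1.9 ]
-1 l15 [0.621 0.048 0.266] [ 0.04  0.1   1.1  -0.03  1.86  1.94]
-1 l1 [0.579 0.062 0.235] [ 0.13 -0.19  1.47 -0.13  1.62  2.02]
-1 l5 [0.558 0.07  0.187] [ 0.21 -0.39  1.74 -0.23  1.41  2.12]
-1 l0 [0.554 0.071 0.13 ] [ 0.22 -0.39  1.85 -0.23  1.31  2.14]
```

Run:
```python
from h import *
D=q(down(1))
move_to(PK+[0,0,.17],D); move_l(PK+[0,0,GZ],.08); 
s=state(); print(s["time"],s["ee_pos"].round(4),s["ft_force"].round(2))
close(); s=state(); print("closed",s["finger_gap"],s["finger_force"],s["ft_force"].round(2))
move_l(PK+[0,0,.27],.12); hold(.2); s=state(); print(s["time"],s["finger_gap"],s["ft_force"].round(2))
p,M=ins(1,.12); move_to(p,q(M)); hold(.3)
s=state(); print(s["time"],(s["ee_pos"]-p).round(4),s["finger_gap"],s["ft_force"].round(2),s["moment"].round(2))
v=[]
for n in("scene","top"):
    im=get_image(n); np.savez(f"{n}1.npz",**im); f=im["frame"]
    c=f[150:350,290:490] if n=="scene" else f[100:300,190:390]
    v.append(cv2.resize(c,(400,400)))
cv2.imwrite("pics/ins1.png",np.hstack(v))
```

```text
3.1083 [ 0.4557 -0.2831  0.0668] [-0.28 -0.13  1.43]
closed 0.008460364980431298 28.75301878899336 [-4.64 -1.41 17.42]
6.4 0.0006617590914024795 [ 0.81 -0.81 -0.71]
8.0917 [ 0.0002 -0.0008  0.0001] 0.0004892325753025492 [ 0.34 -0.24 -0.29] [0.12 0.04 0.02]
```

View pics/ins1.png

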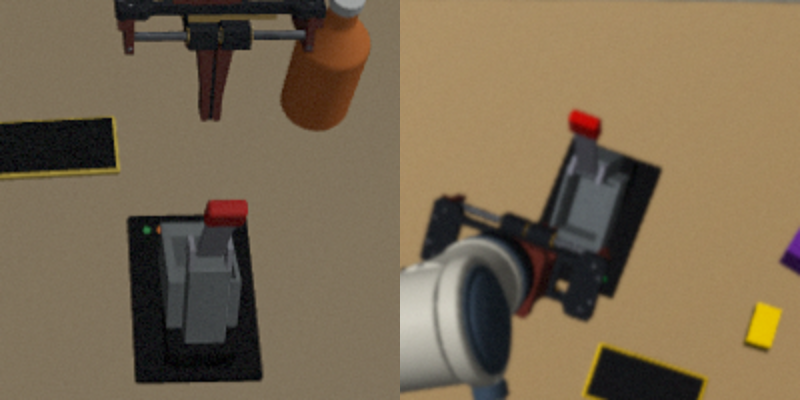

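The inset shows the fingers closed on nothing above the dock at about (210,115) in the left panel, so the grasp missed. I'll look at where the pack is now.

Run:
```python
import numpy as np,cv2
v=[]
for n,(x,y) in(("scene",(150,190)),("top",(330,170))):
    f=np.load(f"{n}1.npz")["frame"]; v.append(cv2.resize(f[y:y+160,x:x+130],None,fx=3,fy=3,interpolation=2))
cv2.imwrite("pics/pk1.png",np.hstack(v))
```

```text
(no output)
```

View pics/pk1.png

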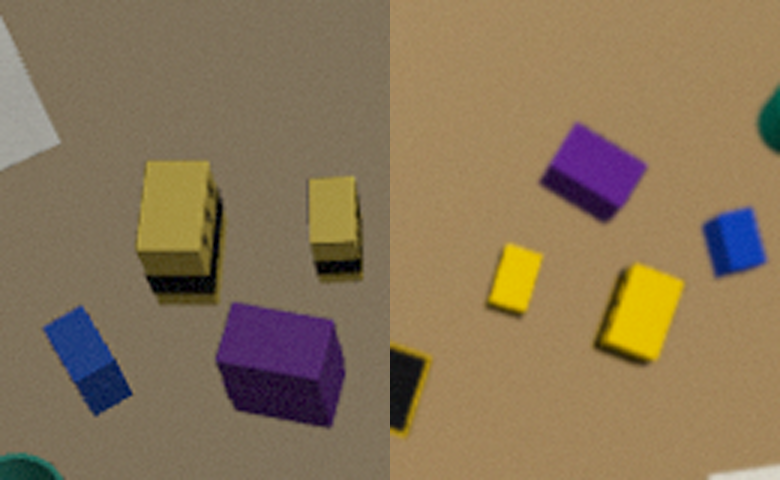

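```bash
cat >> h.py <<'E'
def pack(im,c=(.4553,-.2829)):
    W=cloud(im); hsv=cv2.cvtColor(im["frame"],cv2.COLOR_BGR2HSV); H,S,V=[hsv[...,i].astype(int) for i in range(3)]
    t=W[(abs(H-26)<8)&(S>120)&(abs(W[...,2]-.09)<.03)&(np.hypot(W[...,0]-c[0],W[...,1]-c[1])<.08)]
    z=np.median(t[:,2]); t=t[abs(t[:,2]-z)<.006]
    return cv2.minAreaRect(t[:,:2].astype(np.float32)*1000),z,len(t)
E
python3 - <<'E'
from h import *
for i in "01":
  for n in("scene","top"): print(i,n,pack(dict(np.load(f"{n}{i}.npz"))))
s=state(); print(s["finger_gap"],s["ee_rot"],R.from_quat(s["ee_rot"],scalar_first=True).as_matrix().round(3))
E
```

```text
0 scene (((455.14862060546875, -283.0418701171875), (45.06047821044922, 71.18380737304688), 68.91357421875), np.float64(0.08920111367009276), 683)
0 top (((455.4498596191406, -282.8575439453125), (44.51419448852539, 70.46244049072266), 69.5475845336914), np.float64(0.0887130600342324), 522)
1 scene (((454.659423828125, -282.7088623046875), (44.92683792114258, 71.63488006591797), 69.59367370605469), np.float64(0.08932910449194797), 685)
1 top (((455.3367919921875, -282.8865661621094), (44.80275344848633, 70.17743682861328), 69.203125), np.float64(0.08887363240569035), 519)
0.00023767001667925408 [ 0.21324092  0.16571209  0.96214146 -0.03676444] [[-0.854  0.335  0.398]
 [ 0.303  0.942 -0.141]
 [-0.423 -0.    -0.906]]
```

The pack hasn't moved and its measured pose stands, so I'll repeat the descent and look at the fingers before and during closing.

Run:
```python
from h import *
D=q(down(1)); p,M=ins(1,.16); move_l(p,.15)
gripper_open(); move_to(PK+[0,0,.19],D); move_l(PK+[0,0,GZ],.1)
s=state(); print(s["time"],s["ee_pos"].round(4),s["finger_gap"],s["ft_force"].round(2))
def shot():
    v=[]
    for n,(x,y) in(("scene",(140,180)),("top",(350,190))):
        im=get_image(n); v.append(cv2.resize(im["frame"][y:y+150,x:x+130],None,fx=3,fy=2,interpolation=2))
    return np.hstack(v)
a=shot(); close(); s=state(); print(s["time"],s["finger_gap"],s["finger_force"],s["ee_pos"].round(4),s["ft_force"].round(2))
b=shot(); cv2.imwrite("pics/gr2.png",np.vstack([a,b])[:600])
for i in range(4): hold(.15); s=state(); print(s["finger_gap"],s["finger_force"],s["ee_pos"].round(4),s["ft_force"].round(2))
```

```text
12.775 [ 0.4557 -0.2832  0.0669] 0.08787793258461195 [-0.58 -0.67 -0.43]
14.1167 0.008416051410197776 28.934696428477764 [ 0.4563 -0.2848  0.0706] [-4.34 -0.58 16.94]
0.008143095197271168 28.92517302185297 [ 0.4563 -0.2848  0.0706] [-4.71 -1.51 16.41]
0.008013636474716852 28.923654723912477 [ 0.4563 -0.2848  0.0706] [-6.33 -0.75 16.38]
0.008352049702454891 28.922858834266663 [ 0.4563 -0.2848  0.0706] [-5.28 -1.53 17.04]
0.008272525914627127 28.92222985625267 [ 0.4563 -0.2848  0.0706] [-5.34 -0.38 17.38]
```

View pics/gr2.png

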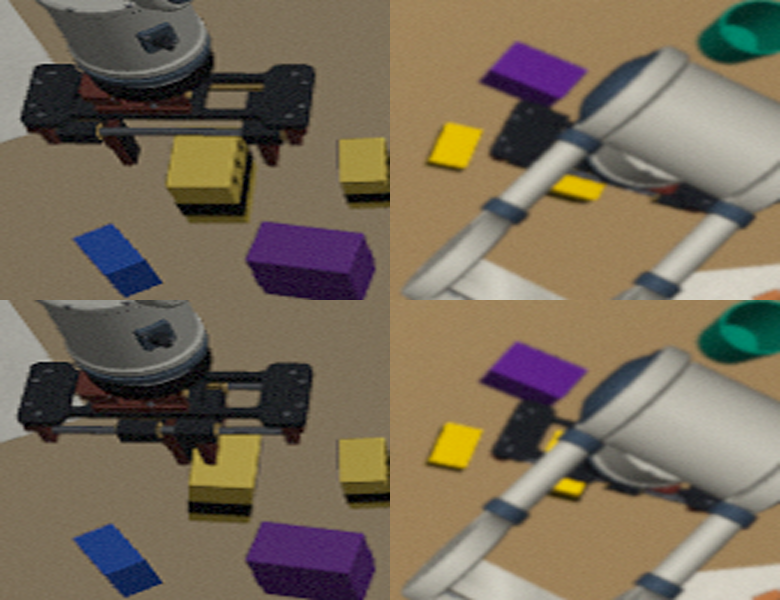

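Top row: open, the fingers sit at (125,150) and (270,150) beside the pack at (210,170), which isn't centred between them. Bottom row: closed, they meet at about (190,450), over the pack's near-left edge. I'll compare the gripper's depth points against the reported TCP.

Run:
```python
from h import *
s=state(); M=R.from_quat(s["ee_rot"],scalar_first=True).as_matrix(); print(M.round(2))
out=[]
for n in("scene","top"):
    im=get_image(n); np.savez(f"{n}2.npz",**im); W=cloud(im); L=(W-s["ee_pos"])@M*1000
    hsv=cv2.cvtColor(im["frame"],cv2.COLOR_BGR2HSV); H,S,V=[hsv[...,i].astype(int) for i in range(3)]
    m=(np.linalg.norm(L,axis=-1)<110)&(W[...,2]>.02)&~((abs(H-26)<8)&(S>120))
    for z0 in range(-80,20,10):
        l=L[m&(L[...,2]>=z0)&(L[...,2]<z0+10)]
        if len(l)>5: print(n,z0,len(l),"x",np.percentile(l[:,0],[5,95]).round(),"y",np.percentile(l[:,1],[5,50,95]).round())
    print(n,"pack",pack(im))
    if n=="scene": cv2.imwrite("pics/gr3.png",cv2.resize(im["frame"][190:310,140:270],None,fx=5,fy=5,interpolation=2))
```

```text
[[-0.93  0.36  0.  ]
 [ 0.36  0.93 -0.01]
 [-0.01 -0.   -1.  ]]
scene -80 13 x [-12. -10.] y [-14. -10.  -6.]
scene -70 31 x [-12.  -9.] y [-13.  -4.  15.]
scene -60 25 x [-12.  -2.] y [-11.  -3.  14.]
scene -50 35 x [-11.   2.] y [-11.  -3.  14.]
scene -40 28 x [-12.   4.] y [-11.  -4.  14.]
scene -30 36 x [-94. -10.] y [-9. 53. 71.]
scene -20 90 x [-94. -73.] y [46. 57. 71.]
scene 0 182 x [-98. -65.] y [-74. -56. -36.]
scene 10 55 x [-101.  -32.] y [-68. -42.  25.]
scene pack (((465.4890441894531, -270.80010986328125), (42.079708099365234, 63.75961685180664), 68.66470336914062), np.float64(0.0906303750477977), 451)
top -30 16 x [-92. -74.] y [49. 56. 71.]
top -20 69 x [-95. -73.] y [46. 57. 73.]
top -10 13 x [-75. -71.] y [51. 63. 76.]
top 0 10 x [-75. -71.] y [51. 67. 77.]
top 10 10 x [-75. -12.] y [31. 58. 75.]
top pack (((460.8325500488281, -264.68829345703125), (77.31672668457031, 21.90964698791504), 7.339671611785889), np.float64(0.0913724512017815), 71)
```

View pics/gr3.png

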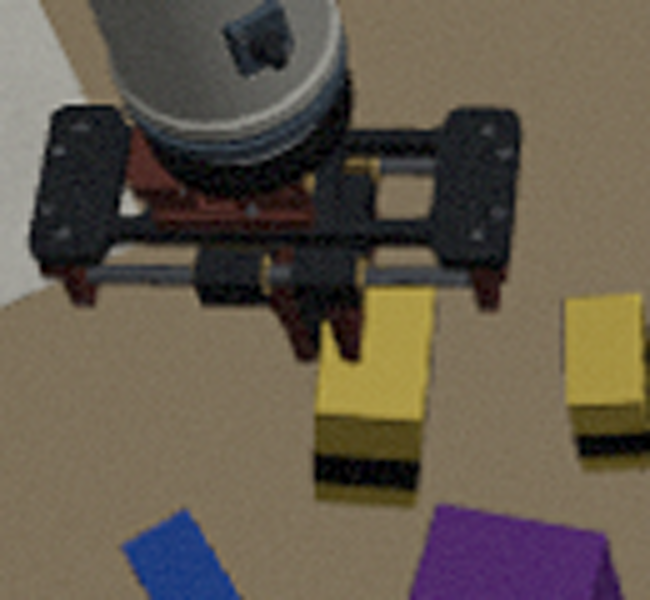

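The closed fingertips are at (305,355) and (345,355) in the crop, level with the pack's top, and the right one sits on that top. They look about 20 mm or more shorter than reported. I'll check by projecting the claimed fingertip positions.

```bash
cat >> h.py <<'E'
def proj(im,W):
    V=np.asarray(im["view"]); c=np.atleast_2d(W)@V[:3,:3].T+V[:3,3]; c=c*[1,-1,-1]
    return cv2.projectPoints(c,np.zeros(3),np.zeros(3),np.array(im["camera_matrix"],float),np.array([im["k1"],0,0,0.,0]))[0].reshape(-1,2)
E
python3 - <<'E'
from h import *
im=dict(np.load("scene2.npz"))
s=state(); M=R.from_quat(s["ee_rot"],scalar_first=True).as_matrix()
print(s["ee_pos"],"want closed tip (201,261),(209,261)")
for z in(.008,-.011,-.022,-.03,-.04): print(z,proj(im,s["ee_pos"]+np.array([[0,-.009,z],[0,.009,z]])@M.T).round(1).tolist())
M=down(1); print("open, want (182,260),(230,261)")
for z in(.008,-.011,-.022,-.03,-.04): print(z,proj(im,np.array([.4557,-.2832,.0669])+np.array([[0,-.05,z],[0,.05,z]])@M.T).round(1).tolist())
im=dict(np.load("scene0.npz")); W=cloud(im); p0=np.array([.1645,-.5767,.198])
print("FK check joints",state()["joint_pos"].round(3), inverse_kinematics(s["ee_pos"],s["ee_rot"]))
E
```

```text
[ 0.45627386 -0.2848284   0.07058105] want closed tip (201,261),(209,261)
0.008 [[204.6, 265.3], [213.2, 265.3]]
-0.011 [[203.0, 260.9], [211.7, 261.0]]
-0.022 [[202.0, 258.3], [210.8, 258.4]]
-0.03 [[201.3, 256.4], [210.1, 256.5]]
-0.04 [[200.4, 254.0], [209.3, 254.1]]
open, want (182,260),(230,261)
0.008 [[186.2, 265.5], [233.8, 265.8]]
-0.011 [[184.3, 261.2], [232.5, 261.5]]
-0.022 [[183.1, 258.7], [231.8, 258.9]]
-0.03 [[182.3, 256.8], [231.2, 257.1]]
-0.04 [[181.2, 254.4], [230.5, 254.7]]
FK check joints [-0.62  -0.07   1.62  -0.002  1.585 -1.827] [-6.20153715e-01 -6.97678959e-02  1.61978887e+00 -1.66759209e-03
  1.58507471e+00 -1.82719355e+00]
```

Run:
```python
from h import *
p,M=ins(1,.12)
for n in("scene","top"):
    im=dict(np.load(f"{n}1.npz")); L=(cloud(im)-p)@M*1000
    m=(abs(L[...,0])<25)&(abs(L[...,1])<30)&(L[...,2]>-70)&(L[...,2]<25)
    for z0 in range(-70,25,5):
        l=L[m&(L[...,2]>=z0)&(L[...,2]<z0+5)]
        if len(l)>2: print(n,z0,len(l),"x",np.percentile(l[:,0],[5,95]).round(),"y",np.percentile(l[:,1],[5,50,95]).round())
    for z in(.008,-.02): print(proj(im,p+M@[0,0,z]).round(1))
```

```text
scene -70 32 x [-14.  -8.] y [-12.  -1.   8.]
scene -65 36 x [-13.  -8.] y [-12.  -1.  10.]
scene -60 32 x [-14.  -2.] y [-11.  -1.   8.]
scene -55 28 x [-13.   3.] y [-11.  -3.   8.]
scene -50 28 x [-13.  -9.] y [-9. -1.  7.]
scene -45 31 x [-14.  10.] y [-10.  -5.   6.]
scene -40 26 x [-12.  -6.] y [-10.  -1.   6.]
scene -35 31 x [-13.   5.] y [-10.  -3.   8.]
scene -30 23 x [-15.  -9.] y [-10.  -2.   6.]
scene -25 5 x [-12.  -7.] y [-7. -2.  7.]
[[393.4 221.6]]
[[394.4 208.8]]
top -30 5 x [-11. -10.] y [-5.  4.  7.]
[[267.5 214.4]]
[[264.  216.8]]
```

The tips really end at about tool z = −21 mm instead of +8 mm: the depth points stop there and the tip pixel is at row 209, against 221.6 predicted. So the reported TCP lies about 29 mm beyond where the text puts it relative to the fingers. I'll correct for that, re-measure the pack and check where the gripper body is.

Run:
```python
from h import *
p,M=ins(1,.12)
for n in("scene","top"):
    im=dict(np.load(f"{n}1.npz")); L=(cloud(im)-p)@M*1000
    m=(abs(L[...,0])<60)&(abs(L[...,1])<100)&(abs(L[...,1])>30)&(L[...,2]>-250)&(L[...,2]<25)
    l=L[m]; print(n,np.histogram(l[:,2],bins=np.arange(-250,26,15)), np.percentile(l[:,1],[1,99]))
gripper_open(); s=state(); move_l(s["ee_pos"]+[0,0,.06],.1)
s=state(); move_to(np.array([.40,-.05,.30]),s["ee_rot"])
hold(.2)
for n in("scene","top"):
    im=get_image(n); np.savez(f"{n}3.npz",**im); print(n,pack(im,(.462,-.27)))
s=state(); print(s["time"],s["ft_force"].round(2))
```

```text
scene (array([103,  87,  13, 171,  61,  80, 857, 514, 343,  86,   0,   0,   0,
         0,   0,   0,   0,   0]), array([-250, -235, -220, -205, -190, -175, -160, -145, -130, -115, -100,
        -85,  -70,  -55,  -40,  -25,  -10,    5,   20])) [-88.56338299  84.97097943]
top (array([ 81,  52,   1, 172,  55,  37, 759, 512, 165,  21,   0,   0,   0,
         0,   0,   0,   0,   0]), array([-250, -235, -220, -205, -190, -175, -160, -145, -130, -115, -100,
        -85,  -70,  -55,  -40,  -25,  -10,    5,   20])) [-87.77877206  86.57673884]
scene (((0.0, 0.0), (0.0, 0.0), 0.0), np.float64(nan), 0)
top (((0.0, 0.0), (0.0, 0.0), 0.0), np.float64(nan), 0)
18.4 [-0.02 -0.45 -0.45]
  return _methods._mean(a, axis=axis, dtype=dtype,
  ret = ret.dtype.type(ret / rcount)
```

Run:
```python
from h import *
v=[]
for n,(x,y) in(("scene",(150,190)),("top",(340,160))):
    v.append(cv2.resize(np.load(f"{n}3.npz")["frame"][y:y+150,x:x+130],None,fx=3,fy=3,interpolation=2))
cv2.imwrite("pics/pk3.png",np.hstack(v))
for n in("scene","top"):
    im=dict(np.load(f"{n}3.npz")); W=cloud(im); hsv=cv2.cvtColor(im["frame"],cv2.COLOR_BGR2HSV); H,S,V=[hsv[...,i].astype(int) for i in range(3)]
    m=(np.hypot(W[...,0]-.46,W[...,1]+.28)<.10)&(W[...,2]>.012)
    t=W[m]; print(n,len(t),np.percentile(t[:,2],[5,50,95]).round(3),t.min(0).round(3),t.max(0).round(3))
```

```text
scene 1522 [0.023 0.044 0.088] [ 0.429 -0.373  0.012] [ 0.559 -0.18   0.095]
top 1108 [0.03  0.043 0.085] [ 0.431 -0.372  0.013] [ 0.56  -0.185  0.092]
```

View pics/pk3.png

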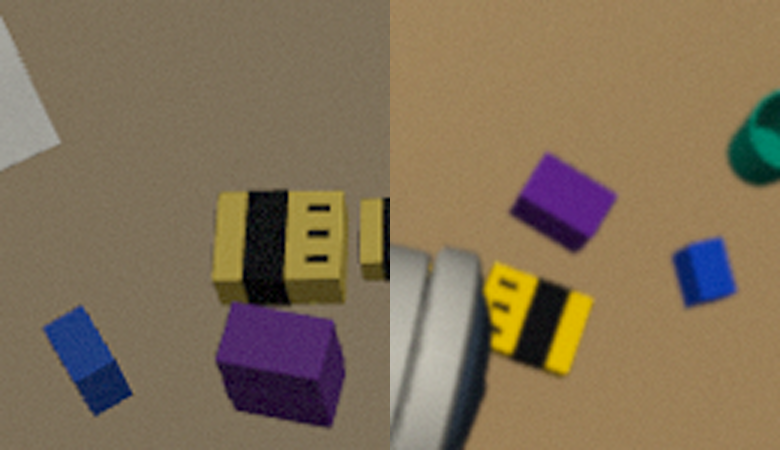

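The pack has tipped over. It lies on a 70 x 90 face with its plain top end (dashes, scene crop (318,233)) towards +y and the band and contact end at (265,247). I'll measure it and plan to upright it: grip across the 70 mm sides, then rotate the tool 90° from −45° to +45°.

Run:
```python
from h import *
for n in("scene","top"):
    im=dict(np.load(f"{n}3.npz")); W=cloud(im); hsv=cv2.cvtColor(im["frame"],cv2.COLOR_BGR2HSV); H,S,V=[hsv[...,i].astype(int) for i in range(3)]
    near=(np.hypot(W[...,0]-.46,W[...,1]+.26)<.13)
    nop=~((H>120)&(S>60))&~((H>100)&(S>90)); 
    m=near&nop&(abs(W[...,2]-.044)<.005); k,lab,st,_=cv2.connectedComponentsWithStats(m.astype(np.uint8),connectivity=4)
    for i in np.argsort(-st[1:,4])[:2]+1:
        t=W[lab==i]; r=cv2.minAreaRect(t[:,:2].astype(np.float32)*1000); print(n,"flat44",len(t),np.median(t[:,2]).round(4),r,cv2.boxPoints(r).round().tolist())
    for nm,mm in(("purple",(H>125)&(H<160)&(S>80)&(W[...,2]>.015)),("yellow-decoy",(abs(H-26)<8)&(S>120)&(W[...,2]>.05)&(W[...,1]>-.25))):
        t=W[near&mm]
        if len(t)>5: print(n,nm,len(t),np.percentile(t[:,2],98).round(3),cv2.boxPoints(cv2.minAreaRect(t[:,:2].astype(np.float32)*1000)).round().tolist())
```

```text
scene flat44 1143 0.044 ((476.8786315917969, -220.98504638671875), (90.03553009033203, 73.0123519897461), 70.22185516357422) [[427.0, -251.0], [496.0, -276.0], [526.0, -191.0], [458.0, -166.0]]
scene flat44 1 0.0417 ((469.0456237792969, -217.3525848388672), (0.0, 0.0), 0.0) [[469.0, -217.0], [469.0, -217.0], [469.0, -217.0], [469.0, -217.0]]
scene purple 815 0.094 [[434.0, -228.0], [579.0, -289.0], [621.0, -191.0], [476.0, -130.0]]
top flat44 845 0.0432 ((478.20135498046875, -219.7018585205078), (90.12494659423828, 70.68672180175781), 70.73970794677734) [[430.0, -251.0], [497.0, -274.0], [526.0, -189.0], [460.0, -166.0]]
top purple 528 0.093 [[441.0, -223.0], [578.0, -286.0], [608.0, -221.0], [470.0, -158.0]]
```

```bash
cat >> h.py <<'E'
UA=np.radians(70.4); U=np.array([np.cos(UA),np.sin(UA),0]); X=np.array([np.sin(UA),-np.cos(UA),0]); C=np.array([.4775,-.2203,.022])
OFF=.029 # the real fingers sit 29 mm behind the stated TCP
def up(th,gp,sg=1):
    """tool in the (U,Z) plane: th=0 down, + points towards U; gp = wanted real grasp point"""
    z=np.array([0,0,-1])*np.cos(th)+U*np.sin(th); y=sg*X
    return gp+z*(.011+OFF), np.column_stack([np.cross(y,z),y,z])
E
python3 - <<'E'
from h import *
im=dict(np.load("scene3.npz")); W=cloud(im); hsv=cv2.cvtColor(im["frame"],cv2.COLOR_BGR2HSV); H,S,V=[hsv[...,i].astype(int) for i in range(3)]
B=np.stack([X,U],1)
for nm,m in(("purple",(H>125)&(H<160)&(S>80)&(W[...,2]>.02)&(W[...,2]<.15)),("ydecoy",(abs(H-26)<8)&(S>120)&(W[...,2]>.025)&(W[...,1]>-.2)&(W[...,1]<-.1))):
    t=W[m]; zt=np.percentile(t[:,2],95); t=t[t[:,2]>zt-.007]
    l=(t[:,:2]-C[:2])@B[:2]; l=l[np.linalg.norm(l,axis=1)<.15]*1000
    print(nm,zt.round(3),len(l),cv2.boxPoints(cv2.minAreaRect(l.astype(np.float32))).round().tolist())
for sg in(1,-1):
  for th in(-60,-45,-30,-15,0,20,30,45,60,75,90):
    p,M=up(np.radians(th),C+[0,0,.03],sg); j=inverse_kinematics(p,q(M)); print(sg,th,None if j is None else np.round(j,2))
E
```

```text
purple 0.092 715 [[71.0, -21.0], [116.0, -31.0], [130.0, 37.0], [86.0, 47.0]]
ydecoy 0.046 307 [[-128.0, 41.0], [19.0, -9.0], [36.0, 42.0], [-110.0, 92.0]]
1 -60 [ 0.03  0.26  1.7  -0.95  1.68  0.52]
1 -45 [-0.06  0.11  1.72 -0.75  1.58  0.39]
1 -30 [-0.18  0.    1.73 -0.52  1.5   0.22]
1 -15 [-0.33 -0.06  1.73 -0.26  1.47  0.04]
1 0 [-0.5  -0.06  1.72 -0.    1.49 -0.15]
1 20 [-0.7   0.01  1.68  0.33  1.58 -0.38]
1 30 [-0.79  0.08  1.66  0.47  1.64 -0.47]
1 45 [-0.89  0.21  1.61  0.66  1.75 -0.58]
1 60 [-0.97  0.36  1.57  0.83  1.87 -0.65]
1 75 [-1.01  0.53  1.52  0.99  2.   -0.7 ]
1 90 [-1.02  0.69  1.47  1.15  2.12 -0.71]
-1 -60 [ 0.03  0.26  1.7  -0.95  1.68 -2.62]
-1 -45 None
-1 -30 None
-1 -15 None
-1 0 None
-1 20 None
-1 30 None
-1 45 [-0.89  0.21  1.61  0.66  1.75  2.56]
-1 60 [-0.97  0.36  1.57  0.83  1.87  2.49]
-1 75 [-1.01  0.53  1.52  0.99  2.    2.45]
-1 90 [-1.02  0.69  1.47  1.15  2.12  2.43]
```

```bash
cat >> h.py <<'E'
SP=np.array([.40,-.17,0])
E
python3 - <<'E'
from h import *
for z in(.07,.12,.2):
  for th in(0,30,60,70,75,80,90):
    p,M=up(np.radians(th),SP+[0,0,z]); j=inverse_kinematics(p,q(M)); print(z,th,None if j is None else np.round(j,2))
G=C+.025*U; G[2]=.040
p,M=up(0,G+[0,0,.12]); move_to(p,q(M)); p,_=up(0,G); move_l(p,.1); s=state(); print(s["time"],s["ft_force"].round(1),s["ee_pos"]-p)
close(); s=state(); print("gap",s["finger_gap"],s["finger_force"],s["ft_force"].round(1))
move_l(p+[0,0,.16],.15); hold(.1); s=state(); print(s["time"],s["finger_gap"],s["ft_force"].round(1),s["moment"].round(2))
E
```

```text
0.07 0 [-0.48 -0.34  1.92 -0.    1.56 -0.14]
0.07 30 [-0.83 -0.19  1.88  0.46  1.7  -0.49]
0.07 60 [-1.03  0.13  1.81  0.79  1.91 -0.7 ]
0.07 70 [-1.07  0.25  1.78  0.88  1.99 -0.75]
0.07 75 [-1.08  0.31  1.77  0.92  2.03 -0.76]
0.07 80 [-1.09  0.37  1.75  0.97  2.07 -0.78]
0.07 90 [-1.09  0.49  1.73  1.06  2.15 -0.81]
0.12 0 [-0.48 -0.36  1.85 -0.    1.65 -0.14]
0.12 30 [-0.83 -0.22  1.82  0.47  1.78 -0.44]
0.12 60 [-1.03  0.06  1.78  0.81  1.98 -0.63]
0.12 70 [-1.07  0.17  1.77  0.91  2.05 -0.67]
0.12 75 [-1.08  0.23  1.76  0.96  2.08 -0.68]
0.12 80 [-1.09  0.28  1.76  1.01  2.12 -0.69]
0.12 90 [-1.09  0.39  1.74  1.11  2.19 -0.72]
0.2 0 [-0.48 -0.36  1.71 -0.    1.79 -0.14]
0.2 30 [-0.83 -0.25  1.7   0.49  1.91 -0.37]
0.2 60 [-1.03 -0.02  1.71  0.87  2.08 -0.5 ]
0.2 70 [-1.07  0.07  1.72  0.98  2.13 -0.53]
0.2 75 [-1.08  0.11  1.73  1.04  2.16 -0.53]
0.2 80 [-1.09  0.16  1.73  1.09  2.19 -0.54]
0.2 90 [-1.09  0.25  1.74  1.2   2.24 -0.55]
20.9417 [-0.3  0.9 -0.5] [ 0.00058695 -0.00025273  0.00092546]
gap 0.06969195048085655 29.99854803085327 [-0.7  0.7  2.9]
22.6833 0.06975444827334834 [ 0.2  0.1 -4.7] [ 0.1  -0.11  0.05]
```

Run:
```python
from h import *
def gpf(phi,e): # gp for lean phi with the +U bottom edge at E=SP+e*Z
    oz=U*np.sin(phi)+np.array([0,0,np.cos(phi)]); oy=U*np.cos(phi)-np.array([0,0,np.sin(phi)])
    return SP+.022*U+[0,0,e]+.070*oz-.040*oy
r=np.radians
p,M=up(0,gpf(r(12),.06)+[0,0,.08]); move_to(p,q(M))
p,M=up(r(78),gpf(r(12),.06)+[0,0,.04]); move_to(p,q(M)); hold(.2)
s0=state(); f0=s0["ft_force"]; print(s0["time"],f0.round(1),s0["finger_gap"])
p,_=up(r(78),gpf(r(12),.012)); move_l(p,.12)
e=.012
while e>-.012:
    e-=.0015; p,_=up(r(78),gpf(r(12),e)); move_l(p,.03); s=state(); df=s["ft_force"]-f0
    if df[2]>5: break
print("touch e",e,df.round(1),s["moment"].round(2),s["time"])
np.save("e.npy",e)
```

```text
24.325 [ 0.   0.5 -5.2] 0.06996045922742329
touch e -0.0014999999999999979 [-2.6 -2.2 11.9] [ 0.7 -0.1  0.3] 27.4583
```

Run:
```python
from h import *
def gpf(phi,e):
    oz=U*np.sin(phi)+np.array([0,0,np.cos(phi)]); oy=U*np.cos(phi)-np.array([0,0,np.sin(phi)])
    return SP+.022*U+[0,0,e]+.070*oz-.040*oy
r=np.radians
for phi in(9,6,3.5):
    p,M=up(r(90-phi),gpf(r(phi),-.0005)); move_l(p,.04,orientation=q(M)); s=state(); print(phi,s["ft_force"].round(1),s["moment"].round(2),s["joint_torque"].round(0))
gripper_open(); s=state(); z=R.from_quat(s["ee_rot"],scalar_first=True).as_matrix()[:,2]
move_l(s["ee_pos"]-.09*z,.2); p=state()["ee_pos"]; move_l(p+[0,0,.12],.3)
p,M=up(0,SP-.0*U+[0,-.15,.26]); move_to(p,q(M)); 
for n in("scene","top"):
    im=get_image(n); np.savez(f"{n}4.npz",**im); print(n,pack(im,SP[:2]))
print(state()["time"])
```

```text
9 [-0.2 -3.2  4.9] [ 0.16 -0.2  -0.24] [  1. -41. -25.   2.   3.   0.]
6 [ 1.6 -3.4  4.4] [ 0.15 -0.29 -0.51] [  1. -42. -23.   2.   3.   0.]
3.5 [ 2.1 -4.4  5.8] [ 0.23 -0.24 -0.61] [  1. -42. -22.   1.   3.   0.]
scene (((401.0811767578125, -171.3070068359375), (43.688663482666016, 74.126708984375), 70.71368408203125), np.float64(0.08931316762452457), 607)
top (((402.2017822265625, -170.05699157714844), (44.246620178222656, 70.25188446044922), 70.53327178955078), np.float64(0.08887685282283853), 529)
31.0
```

```bash
cat >> h.py <<'E'
PK=np.array([.4017,-.1705,0]); PY=np.radians(70.6); GZ=.037
E
python3 - <<'E'
from h import *
D=q(down(1)); move_to(PK+[0,0,GZ+.07],D); move_l(PK+[0,0,GZ],.1)
close(); s=state(); print("gap",s["finger_gap"],s["finger_force"],s["ft_force"].round(1))
if not .04<s["finger_gap"]<.048: raise SystemExit
move_l(PK+[0,0,GZ+.17],.2); p,M=ins(1,.12); move_to(p,q(M)); hold(.2)
s=state(); f0=s["ft_force"]; print(s["time"],f0.round(1),(s["ee_pos"]-p).round(4),s["finger_gap"])
p,_=ins(1,.054); move_l(p,.12); zz=.054
while zz>-.003:
    zz-=.003 if zz>.006 else .001
    p,_=ins(1,zz); move_l(p,.04); s=state(); df=P.T@(s["ft_force"]-f0)
    if abs(df).max()>3: print(round(zz,4),df.round(1),((s["ee_pos"]-p)@P).round(4))
    if df[2]>9 or abs(df).max()>20: break
print("end",zz,df.round(1),s["moment"].round(2),s["time"],s["finger_gap"])
E
```

```text
gap 0.04384998264745513 29.953147172927856 [ 0.1 -0.3 -0.1]
36.1 [ 0.2  0.1 -4.7] [ 0.0001 -0.0014  0.0002] 0.04399826355326347
-0.001 [-3.8 -1.4  8.5] [0.0003 0.     0.001 ]
-0.002 [-6.3 -3.4 14.7] [ 0.0004 -0.      0.002 ]
end -0.002000000000000013 [-6.3 -3.4 14.7] [ 0.12  1.53 -0.23] 42.8 0.0434940849896612
```

```bash
sed -i 's/tcp=c-w\*f-.008\*t/tcp=c-w*f+.021*t/' h.py
python3 - <<'E'
from h import *
gripper_open(); p,M=ins(1,.13); move_l(p,.2)
for n in("scene","top"):
    im=get_image(n); np.savez(f"{n}5.npz",**im); L=(cloud(im)-O)@P*1000
    hsv=cv2.cvtColor(im["frame"],cv2.COLOR_BGR2HSV); m=(abs(hsv[...,0].astype(int)-26)<8)&(hsv[...,1]>120)&(np.linalg.norm(L-[0,0,85],axis=-1)<60)
    l=L[m]; l=l[l[:,2]>np.percentile(l[:,2],60)-6]; print(n,len(l),np.percentile(l[:,2],[20,50,90]).round(1),l[:,:2].mean(0).round(1))
for a,g,dz in((2.3,.02,.1),(2.3,.02,.07),(2.3,.02,0),(2.25,.025,.08),(2.25,.025,0),(2.2,0,0),(1.8,0,0),(1.2,0,0),(.6,0,0),(0,0,0)):
    p,M=lev(1,a,g); p=p+[0,0,dz]; j=inverse_kinematics(p,q(M)); print(a,g,dz,p.round(3),None if j is None else np.round(j,2))
print(state()["time"])
E
```

```text
scene 288 [88.5 89.7 91.4] [ -3.5 -10.4]
top 449 [87.8 89.3 91.9] [ 3.8 -0.2]
2.3 0.02 0.1 [0.713 0.015 0.33 ] None
2.3 0.02 0.07 [0.713 0.015 0.3  ] None
2.3 0.02 0 [0.713 0.015 0.23 ] [-0.06  0.73  0.39  0.08  2.24 -1.25]
2.25 0.025 0.08 [0.714 0.015 0.312] None
2.25 0.025 0 [0.714 0.015 0.232] [-0.06  0.7   0.42  0.07  2.22 -1.25]
2.2 0 0 [0.687 0.024 0.24 ] [-0.04  0.57  0.59  0.07  2.16 -1.24]
1.8 0 0 [0.65  0.038 0.245] [-0.    0.28  0.93  0.01  1.96 -1.23]
1.2 0 0 [0.599 0.055 0.222] [ 0.09 -0.08  1.37 -0.08  1.66 -1.16]
0.6 0 0 [0.571 0.065 0.172] [ 0.19 -0.35  1.75 -0.22  1.37 -1.03]
0 0 0 [0.566 0.067 0.104] [ 0.2  -0.36  1.87 -0.23  1.26 -1.  ]
44.5333
```

Run:
```python
from h import *
ok=True
for sd in(-.10,-.06,0):
    p,M=lev(1,2.25,.02); j=inverse_kinematics(p+P@[0,sd,0],q(M)); print(sd,None if j is None else np.round(j,2)); ok&=j is not None
if not ok: raise SystemExit
p0,_=ins(1,.13,y=-.10); move_l(p0,.25); close()
move_to(p+P@[0,-.10,0],q(M)); s=state(); print(s["time"],s["ft_force"].round(1),s["finger_gap"])
move_l(p,.15); s=state(); f0=s["ft_force"]; print(s["time"],f0.round(1))
for a in list(np.arange(2.15,1.3,-.14)):
    p,M=lev(1,a,0); move_l(p,.09,orientation=q(M)); s=state(); print(round(a,2),(P.T@s["ft_force"]).round(1),s["time"])
    if np.linalg.norm(s["ft_force"])>30: break
im=get_image("scene"); cv2.imwrite("pics/lev1.png",cv2.resize(im["frame"][130:350,270:470],None,fx=2.5,fy=2.5))
```

```text
-0.1 [-0.18  0.58  0.6   0.04  2.18 -1.39]
-0.06 [-0.13  0.61  0.55  0.05  2.19 -1.34]
0 [-0.06  0.68  0.45  0.07  2.21 -1.25]
47.6083 [0.  0.  0.3] 0.0003823637198082097
48.425 [-0.1 -0.   0.6]
2.15 [ 0.4 -0.9  0.6] 48.9083
2.01 [-0.9 -0.4 -0.2] 49.2167
1.87 [-0.  -0.2 -0.6] 49.5167
1.73 [-0.1  0.3 -0.2] 49.8167
1.59 [-0.5 -0.4  0.2] 50.1167
1.45 [ 1.2  0.3 -0. ] 50.4167
1.31 [-0.3 -0.3  0.8] 50.7167
```

View pics/lev1.png

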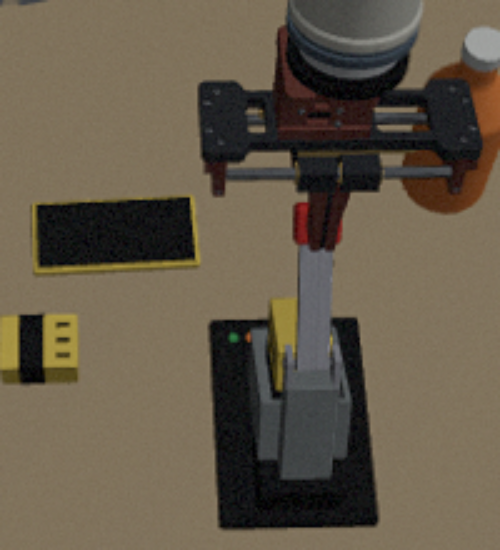

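The picture shows the fingers behind the red end at (320,220), the lever swinging forward with them, and the pack seated at (285,340). I'll continue to shut.

Run:
```python
from h import *
for a in list(np.arange(1.17,.0,-.13))+[.02]:
    p,M=lev(1,a,0); move_l(p,.09,orientation=q(M)); s=state(); f=P.T@s["ft_force"]
    if abs(f).max()>30: print("stop",a,f); break
print(a,f.round(1),s["time"])
for g in np.arange(0,-.0101,-.001):
    p,M=lev(1,0,g); move_l(p,.03,orientation=q(M)); s=state(); f=P.T@s["ft_force"]
    if f[2]>12: break
print("gap",g,f.round(1),s["time"])
p,_=lev(1,0,.10); move_l(p,.2); move_l(p+[-.06,0,.12],.25); hold(.1)
v=[]
for n in("scene","top"):
    im=get_image(n); hsv=cv2.cvtColor(im["frame"],cv2.COLOR_BGR2HSV); H,S,_=[hsv[...,i].astype(int) for i in range(3)]; L=(cloud(im)-O)@P*1000
    m=(S>150)&((H<8)|(H>172))&(np.linalg.norm(L-[-50,0,106],axis=-1)<50); l=L[m]
    if len(l): print(n,len(l),np.percentile(l,[5,50,95],axis=0).round(1).tolist())
    v.append(cv2.resize(im["frame"][150:350,290:490] if n=="scene" else im["frame"][100:300,190:390],(400,400)))
cv2.imwrite("pics/end.png",np.hstack(v)); print(state()["time"])
```

```text
0.02 [0.4 0.5 0.5] 53.775
gap -0.004 [-5.9 -2.4 12.4] 55.025
scene 159 [[-60.1, -16.0, 102.7], [-45.9, -0.8, 107.4], [-34.8, 14.1, 109.9]]
top 159 [[-61.3, -14.7, 99.8], [-48.6, -0.1, 105.8], [-36.7, 15.2, 109.6]]
56.575
```

View pics/end.png

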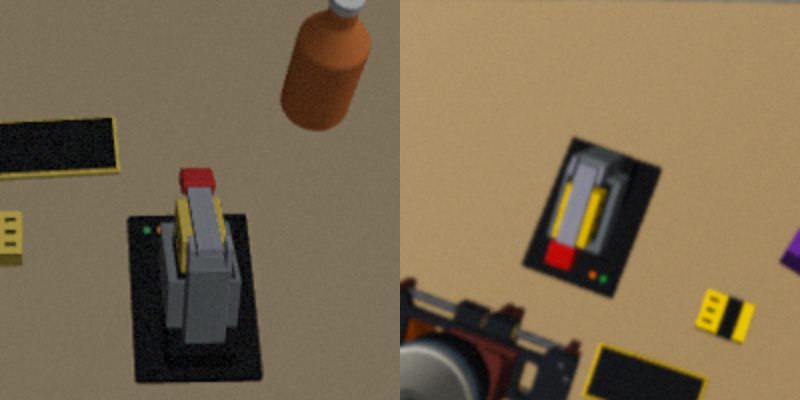

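The lever lies across the pack's top, with its red end at (197,180) in the scene panel and (560,255) in the top panel. The red face measures 106 mm in pocket z, which matches shut. The arm is clear, and the flask and phone look undisturbed.

```bash
python3 -c "
from bench import *
print(job_done())"
```

```text
the job is handed in; nothing more can be done
None
```

The job is handed in: the pack is seated in the dock and the lever is shut across it, at about 57 s. The stated TCP was about 29 mm off the real fingertips, so early tries knocked the pack and the small yellow decoy over; I stood the pack up again and left the decoy lying.

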